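# Refit and lock the blade cover of the sauce mill

### The arm

A 7-joint arm with a two-finger parallel gripper is mounted at the origin on the work surface. World frame = base frame: x ahead of the robot, y to its left, z up, the work surface at z = 0. Lengths are in m, angles in rad, forces in N, time in s.
With the tool pointing down it reaches from about 0.4 to 0.85 m from the base axis. Payload 4.5 kg.
Tool frame: the origin (TCP) lies at the very end of the fingers, on their centre line; the grasp point (between the pads) lies 19 mm behind it; z points along the fingers, y is the line along which they close (so a half turn about z gives the same grasp; the last joint's range is limited). The gripper opens to 85 mm and grips with 20 to 120 N. Pads are 22 mm wide; open, the fingers measure 114 mm over their backs; the gripper's body (76 mm by 85 mm) begins 54 mm behind the grasp point. The pads swing forward as they close: fully open they stand 13 mm farther back than shut.
Start: joints at [0.034, 0.689, -0.195, 1.565, 0.157, 0.902, -0.215], TCP at [0.625, 0, 0.231] pointing down, gripper open.
Joint ranges: [-3.01, 3.01], [-0.46, 2.08], [-1.47, 1.51], [0.13, 2.56], [-1, 4.14], [0.04, 2.09], [-2.66, 2.66]. Speed limits (rad/s): [2.57, 2.57, 3.14, 3.14, 3.14, 3.14, 3.14].

### API

Orientations are given as a 3x3 rotation matrix whose columns are the frame's x, y, z axes.
In Python, from rig import get_obs, camera, get_calibration, hand_in, find_in, silhouettes, place_of gives the robot as it stands.
- The arm moves only by the tool carry_out, never from a script. Its argument "deltas" is a list of rows, each a list of 5 numbers: the shift along the tool's x, y, z in m, then the turn about the tool's z in rad, then the closure, from 0 (fully open) to 1 (shut). A call has exactly 8 rows; each row shifts and turns the commanded pose from where the row before left it, along the tool's axes as they then stand; what a row does not reach is not made up. A row lasts 1/10 s, in which the tool goes at most 50 mm and 8.59 degrees, less where a joint would pass 70% of its speed; a pose out of reach is approached as far as the arm can. A call with a gripper value outside its range is refused whole. The fingers move at their own pace and stop on an object; "newtons" is the grip in N (left out, the last holds). Time passes only in rows, so rows that do not move let the fingers close, or fill a call up. It gives the time, the measured TCP pose, the force, the opening and the grip force at its end, in the units of the state.
- get_obs(): the state, without advancing time (a new reading comes with each control period).
- camera(name): name is "scene" or "side" or "wrist"; returns the picture (384x512x3 uint8, red, green, blue); there is no depth.
- get_calibration(name): a dict with "K" (3x3 intrinsics, pixels), "extrinsics" (4x4, takes a point from world to camera coordinates). Camera axes: x right, y up, looking along -z (the intrinsics and any distortion apply to the point x, -y, -z); pixel columns grow to the right and rows downward; lengths in m; the calibration is good to about 2 mm. A picture is of the moment at which its call begins: read the wrist's pose just before it. get_calibration takes no time and is no camera call; for the wrist camera it gives the pose at the moment of the call.
- hand_in(): hands the job in; it is judged then, once.
Trained networks look in the newest picture that a camera, given by its name, has taken for a name from the list of things; names that differ only in an ending like _2 or _b are one class to them, and where a whole thing is asked for, a point or a joint stands for the part that bears it (a point fixed in the world has none). Each returns a list of dicts, best first, with "p" (0 to 1); they miss things now and then, are a little off and sometimes report something else, mostly with a low value. They report only what shows in the picture. A call takes as long as a camera call. They do not tell look-alikes from the thing itself.
- find_in(camera, name): "pixel" ([column, row] in pixels, amid what is visible of it).
- silhouettes(camera, name): "region" (384x512 bool, what is visible of it) and "pixel" ([column, row] in pixels, amid what is visible of it).
- place_of(camera, name): "pixel" ([column, row] in pixels: a listed point, or the origin of a listed thing).
The state is a dict: "t": time; "q": joint angles; "dq": joint speeds; "effort": joint torques, N m; "ee_pos": TCP position; "eef_rot": TCP orientation; "contact_force": force on the tool from outside, world axes, zero at the start; "ft_torque": the same for the moment, N m; "finger_gap": opening from 0.0 (shut) to 1.0 (fully open); "gripper_force": force on a finger pad.
Only numpy, scipy, OpenCV 4.12 (cv2) and the standard library are available. Lean on these libraries where they do the work, as an engineer would, in place of code of your own. Each camera call takes 0.05 s, during which the arm holds its last target. There are 200 camera calls.

### The job

The washed blade cover of the white sauce mill is drying on the pins of the green slanted drip stand. Pull the mill's red locking knob fully out, lift the cover off the stand and seat it flat on the two pins of the mill's sloping steel face, then push the red knob fully home so that its bolt locks the cover down. Leave everything else on the table where it stands.

Things in the scene. Friction and masses are not known exactly. Their poses are not given: they have to be found in the camera images.
- cover: Blue plate 100 (x) x 130 (y) x 6 mm, 0.3 kg. Black upright rib handle in its middle: 16 mm thick (x), 70 long (y), 6 to 48 mm above the underside. Two 18 mm square holes at y = -42, +42 mm. Origin: centre of the underside, z out on the handle's side. Same after a half turn about z. Starts flat on the stand's slope, over its pins.
- mill_face: Sloping steel face of the white mill (fixed, left or right), leaning 26 degrees to its front, roughly towards the robot; x -75 to 75, y -73 to 148 mm. Origin: middle of the cover's seat, on the face, 105 mm above the table. x up the slope, y along it to the left seen from the robot, z out of it. The cover's underside goes flat on it, holes over the pins, its z along this z, either way round.
- mill_pin (a point): Foot of one of the two pins on the mill's face, at face y = +42 mm (the other at y = -42 mm). They stand along the face's z, 12 mm across and 20 mm high, the top 8 mm a cone. Behind the face (x over 75 mm) are housing and motor, no more than 145 mm above the table.
- knob (a joint): Slide of the red knob along the face's +y, m: 0 = home (bolt end at face y = 54 mm, 11 mm over the seated cover's edge; with the cover off it stands in its way), 0.036 = fully out, clear of the cover. Needs about 4 N; stays where left. Bolt 14 mm wide, 10 to 18 mm above the face, in a guide (x -15 to 15, y 72 to 86 mm, 24 mm high).
- knob_grip (a point): Grip point on the red knob block, moving with it: on the block's middle line, 46 mm above the face, at face x = 0, y = 98 mm when home. The block measures 30 mm along the face's x, 20 mm along its y, and stands 24 to 58 mm above the face.
- stand_face: Green sloping tray of the grey drip stand (fixed, on the other side from the mill), leaning 20 degrees to its front, roughly towards the robot; 125 (x) x 150 (y) mm. Origin: on its surface midway between its two pins, 82 mm above the table. x up the slope, y along it, z out of it. Pins as on the mill, at y = -42 and +42 mm.
- bottle: bystander, to be left alone: green glass oil bottle with a red cap, standing between the mill and the stand, 64 mm across, 190 mm high. Origin: centre of its underside, z up.
- jar: bystander, to be left alone: glass jar with a yellow lid, 66 mm across, 100 mm high. Origin: centre of its underside, z up.
- bowl: bystander, to be left alone: steel bowl, 150 mm across, 65 mm high. Origin: centre of its underside, z up.
- beaker: bystander, to be left alone: white plastic cup, 90 mm across, 100 mm high. Origin: centre of its underside, z up.
- turner: bystander, to be left alone: spatula with a black handle, 270 mm long, lying on the green board. Origin: centre of its underside, z up.
- spoon: bystander, to be left alone: spoon with a black handle, 200 mm long, lying on the table. Origin: centre of its underside, z up.
There are look-alikes about, which are no part of the job. There is more than one size of the cover; the job needs the smallest.

How it is judged:
On the way, in this order (a step that is already met when the one before it is completed fails the run):
1. the red knob is pulled fully out (value of joint knob above 0.031 m), for 0.1 s.
2. the cover is seated flat on the mill's two pins while the knob is still out (x of cover in the frame of mill_face between -0.007 and 0.007 m and y of cover in the frame of mill_face between -0.007 and 0.007 m and z of cover in the frame of mill_face between -0.004 and 0.0045 m and angle between the z axis of cover and the z axis of mill_face, either way round below 0.06 rad and angle between the y axis of cover and the y axis of mill_face, either way round below 0.15 rad and value of joint knob above 0.02 m), for 0.2 s.
At the end, for the whole second after the job is handed in: The cover lies at rest on the mill's face with both pins through its holes: its origin within 7 mm of the seat's middle along each direction of the face, its underside within 4.5 mm of the face, within 0.06 rad of parallel and 0.15 rad of straight; the red knob is within 5 mm of home (x of cover in the frame of mill_face between -0.007 and 0.007 m and y of cover in the frame of mill_face between -0.007 and 0.007 m and z of cover in the frame of mill_face between -0.004 and 0.0045 m and angle between the z axis of cover and the z axis of mill_face, either way round below 0.06 rad and angle between the y axis of cover and the y axis of mill_face, either way round below 0.15 rad and value of joint knob below 0.005 m and linear speed of cover below 0.01 m/s); the robot touches nothing.
It fails at once if a bystander is moved by more than 30 mm (distance of any of bottle, jar, bowl, beaker, turner, spoon from where it was at the start of the episode above 0.03 m).
It also fails if it takes over 69 s, if anything falls off the work surface, if the arm or the gripper's body presses on something with over 40 N, if the wrist force passes 120 N, or if a joint passes its speed limit or range.

## Working session

There is one attempt and no reset: what is moved stays moved. The work goes in short steps, Python scripts to look and compute and a tool call to move; the robot and the scene stay as the last step left them, time stands still between calls to the robot, and variables do not carry over. Pictures are saved under pics/ and viewed, at most 10 in all, crops included, and the job is handed in when it is done.

Besides the shell and the picture viewer there is one more tool, called after "Request:" by a JSON object that holds its "name" and its "arguments". carry_out: Moves the arm, as the interface text tells. Its arguments: {"type":"object","properties":{"deltas":{"type":"array"},"newtons":{"type":"number"}},"required":["deltas"]}

```bash
mkdir -p pics; ls; cat > h.py <<'E'
import numpy as np, cv2
from rig import *
def save(c,n):
    im=camera(c); cv2.imwrite(f'pics/{n}.png',im[:,:,::-1]); return im
def ray(c,px):
    k=get_calibration(c);K=np.array(k['K']);E=np.array(k['extrinsics'])
    d=np.linalg.inv(K)@[px[0],px[1],1]; d=np.array([d[0],-d[1],-d[2]])
    R=E[:3,:3]; return -R.T@E[:3,3], R.T@d/np.linalg.norm(d)
def tri(obs):
    A=0;b=0
    for c,p in obs:
        o,d=ray(c,p); P=np.eye(3)-np.outer(d,d); A=A+P; b=b+P@o
    return np.linalg.solve(A,b)
def proj(c,X):
    k=get_calibration(c);K=np.array(k['K']);E=np.array(k['extrinsics'])
    p=E[:3,:3]@X+E[:3,3]; q=K@[p[0],-p[1],-p[2]]; return q[:2]/q[2]
E
python3 - <<'E'
from h import *
a=save('scene','s0');b=save('side','d0')
cv2.imwrite('pics/both.png',cv2.resize(np.vstack([a,b])[:,:,::-1],None,fx=.78,fy=.78))
print([k for k in get_calibration('scene')], get_calibration('scene'))
for n in ['cover','mill_face','mill_pin','knob_grip','stand_face','bottle','jar','bowl','beaker']:
  for c in ['scene','side']:
    print(n,c,[(np.round(r['pixel']).tolist(),round(r['p'],2)) for r in place_of(c,n)])
print(get_obs())
E
```

```text
pics
['K', 'extrinsics'] {'K': array([[357.89303845,   0.        , 256.40244944],
       [  0.        , 357.89303845, 189.49626046],
       [  0.        ,   0.        ,   1.        ]]), 'extrinsics': array([[ 0.42358572,  0.9058495 ,  0.00343898, -0.25566866],
       [-0.77214197,  0.35907217,  0.5242747 ,  0.32893256],
       [ 0.47367913, -0.22473066,  0.85154226, -1.452777  ],
       [ 0.        ,  0.        ,  0.        ,  1.        ]])}
cover scene [([183.0, 242.0], 0.9), ([119.0, 185.0], 0.62), ([296.0, 132.0], 0.58)]
cover side [([294.0, 278.0], 0.67), ([190.0, 331.0], 0.66)]
mill_face scene [([302.0, 192.0], 0.58)]
mill_face side [([276.0, 178.0], 0.93)]
mill_pin scene [([312.0, 183.0], 0.66)]
mill_pin side [([272.0, 171.0], 0.57)]
knob_grip scene [([319.0, 165.0], 0.47)]
knob_grip side [([260.0, 149.0], 0.53)]
stand_face scene [([184.0, 238.0], 0.76)]
stand_face side [([289.0, 273.0], 0.78), ([280.0, 178.0], 0.45)]
bottle scene [([249.0, 209.0], 0.8), ([313.0, 184.0], 0.66)]
bottle side [([258.0, 234.0], 0.91)]
jar scene [([273.0, 260.0], 0.89)]
jar side [([321.0, 233.0], 0.
[... 292 characters left out ...]
2]), 'dq': array([-0.0015438 , -0.00030154,  0.00063074, -0.00038532, -0.00105471,
        0.00132487,  0.00100072]), 'effort': array([-4.50344951e-04, -5.39552593e+01, -1.26685280e+00, -1.58886391e+01,
        1.00302079e-02,  1.33304555e-03,  1.07150905e-05]), 'ee_pos': array([6.24995950e-01, 8.80923849e-05, 2.31298863e-01]), 'eef_rot': array([[-1.45898577e-04,  9.99999989e-01,  8.51888616e-07],
       [ 9.99999989e-01,  1.45898568e-04,  1.05997420e-05],
       [ 1.05996176e-05,  8.53435094e-07, -1.00000000e+00]]), 'contact_force': array([ 0.51115245, -0.01579459,  0.44328119]), 'ft_torque': array([0.03069035, 0.0193776 , 0.02226183]), 'gripper_force': 0.0, 'finger_gap': 1.000296838917721}
```

View image.

View pics/both.png

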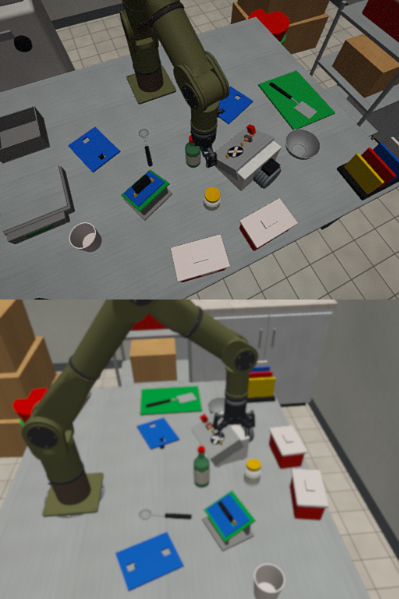

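```bash
python3 - <<'E'
from h import *
for n,s,d in [('cover',(183,242),(294,278)),('cover2',(119,185),(190,331)),('mill',(302,192),(276,178)),('pin',(312,183),(272,171)),('knob',(319,165),(260,149)),('stand',(184,238),(289,273)),('bottle',(249,209),(258,234)),('jar',(273,260),(321,233)),('bowl',(383,193),(282,146)),('beaker',(121,313),(341,374))]:
    X=tri([('scene',s),('side',d)]); print(n,X.round(4),(proj('scene',X)-s).round(1),(proj('side',X)-d).round(1))
print(ray('side',(256,192)),ray('wrist',(256,192)),get_calibration('wrist'))
E
```

```text
cover [ 0.5806 -0.2297  0.083 ] [-0.4  1.2] [-1.1 -0.9]
cover2 [ 0.3035 -0.3544  0.0789] [-0.5  1.8] [-1.8 -1.8]
mill [0.5842 0.1669 0.099 ] [-0.2  0.8] [-0.5 -0.5]
pin [0.5729 0.2081 0.1007] [-0.5  2.1] [-1.4 -1.5]
knob [0.5434 0.2437 0.1592] [ 0.3 -1.3] [0.8 0.9]
stand [ 0.5707 -0.2208  0.091 ] [-0.   0.1] [-0.1 -0.1]
bottle [ 0.5116  0.0157 -0.0076] [ 0.1 -0.6] [0.5 0.5]
jar [ 0.7121  0.0063 -0.011 ] [-0.2  0.8] [-0.6 -0.5]
bowl [0.6536 0.4639 0.0031] [ 0.3 -1.3] [0.8 0.9]
beaker [ 0.6676 -0.4631 -0.0077] [ 0.2 -0.6] [0.6 0.4]
(array([ 0.42523401, -0.93278799,  1.03549551]), array([ 0.0627484 ,  0.74001988, -0.66965156])) (array([0.62514406, 0.07430989, 0.37372949]), array([-0.00768313, -0.30301122, -0.95295602])) {'K': array([[285.47077081,   0.        , 258.24687064],
       [  0.        , 285.47077081, 188.88580227],
       [  0.        ,   0.        ,   1.        ]]), 'extrinsics': array([[ 9.99999948e-01, -1.92860230e-04,  2.57465452e-04,
        -6.25225921e-01],
       [ 2.59755787e-04,  9.56232271e-01, -2.92608573e-01,
         3.81365490e-02],
       [-1.89764218e-04,  2.92608625e-01,  9.56232271e-01,
        -3.78997283e-01],
       [ 0.00000000e+00,  0.00000000e+00,  0.00000000e+00,
         1.00000000e+00]])}
```

The blue plates I can see: the one with a black rib on the green/grey stand (scene 183,242), and two flat ones on the table (scene 119,185 and 296,132). The stand one fits the description. I'll check it in an enlarged crop while setting out to the mill.

```bash
python3 - <<'E'
import cv2,numpy as np
a=cv2.imread('pics/s0.png');b=cv2.imread('pics/d0.png')
f=lambda i,x,y,w=130,h=98:cv2.resize(i[y:y+h,x:x+w],(400,300),interpolation=cv2.INTER_CUBIC)
cv2.imwrite('pics/crop.png',np.vstack([np.hstack([f(a,130,190),f(a,250,140)]),np.hstack([f(b,230,220),f(b,220,125)])]))
E
```

```text
(no output)
```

View pics/crop.png

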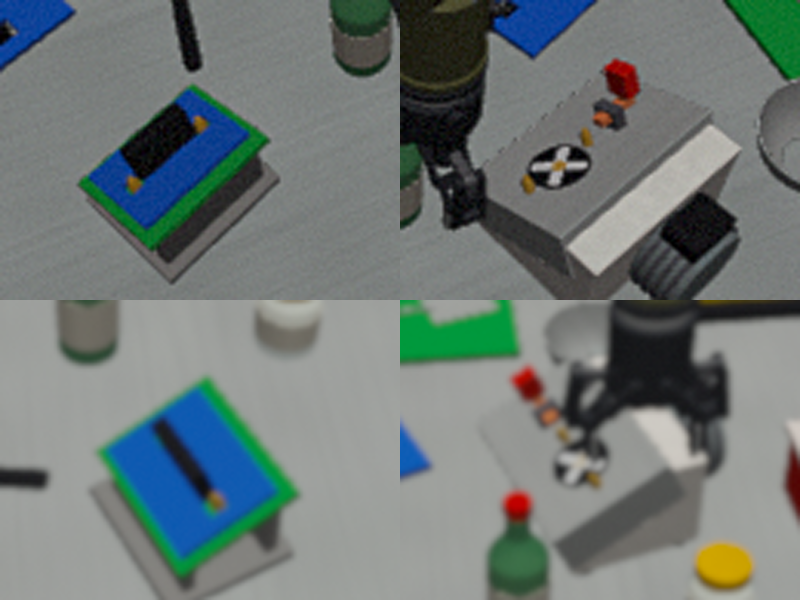

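Request:
{"name": "carry_out", "arguments": {"deltas": [[0.04,-0.018,-0.018,0,0],[0.04,-0.018,-0.018,0,0],[0.04,-0.018,-0.018,0,0],[0.04,-0.018,-0.018,0,0],[0.04,-0.018,-0.018,0,0],[0,0,0,-0.14,0],[0,0,0,-0.14,0],[0,0,0,-0.14,0]], "newtons": 60}}

```text
t: 1.8
ee_pos: [0.5348, 0.2006, 0.3216]
eef_rot: [[-0.414, 0.91, 0.001], [0.91, 0.414, -0.0], [-0.0, 0.0, -1.0]]
contact_force: [-0.5, -0.4, 0.5]
finger_gap: 1.002
gripper_force: 0.0
```

Request:
{"name": "carry_out", "arguments": {"deltas": [[0,0,0,-0.14,0],[0,0,0,-0.14,0],[0,0,0,-0.14,0],[0,0,0,-0.14,0],[0,0,0,-0.14,0],[0,0,0,-0.14,0],[0,0,0,-0.14,0],[0,0,0,-0.14,0]]}}

```text
t: 2.6
ee_pos: [0.535, 0.1998, 0.3214]
eef_rot: [[-1.0, 0.025, 0.0], [0.025, 1.0, -0.0], [-0.0, -0.0, -1.0]]
contact_force: [-0.1, -0.2, -0.6]
finger_gap: 1.0
gripper_force: 0.0
```

The crop shows the ribbed blue plate on the green tray, with its pins through its holes (scene about 183,242), so that is the cover. The mill shows two amber pins, a wheel and the red knob. Next is a close look at the mill.

```bash
cat >> h.py <<'E'
def hsvmask(im,lo,hi):
    return cv2.inRange(cv2.cvtColor(im,cv2.COLOR_RGB2HSV),lo,hi)
def blobs(m,mn=8):
    n,l,s,c=cv2.connectedComponentsWithStats(m); return [(c[i].round(1).tolist(),int(s[i,4])) for i in range(1,n) if s[i,4]>=mn]
def face(o,yaw,lean,p):
    R=cv2.Rodrigues(np.array([0,0,yaw]))[0]@cv2.Rodrigues(np.array([0,-lean,0.]))[0]
    return np.array(o)+R@np.array(p), R
E
python3 - <<'E'
from h import *
im=save('wrist','w1')
print('amber',blobs(hsvmask(im,(10,120,90),(28,255,255))))
print('red',blobs(hsvmask(im,(0,150,90),(8,255,255))))
for n in ['mill_face','mill_pin','knob_grip']:
    print(n,[(np.round(r['pixel'],1).tolist(),round(r['p'],2)) for r in place_of('wrist',n)])
for yaw in (.2,.26):
  for p in [(0,0,0),(0,42,10),(0,-42,10),(0,98,46),(0,42,0)]:
    X,_=face((.584,.167,.105),yaw,np.radians(26),np.array(p)/1000); print(yaw,p,proj('wrist',X).round(1))
E
```

```text
amber [([295.0, 182.6], 30), ([276.7, 187.8], 21), ([259.0, 196.0], 40), ([198.0, 215.3], 30), ([117.0, 273.1], 184)]
red [([64.4, 159.9], 648), ([306.8, 174.3], 452), ([190.5, 332.5], 236)]
mill_face [([230.5, 202.9], 0.64)]
mill_pin [([258.4, 197.6], 0.73)]
knob_grip [([304.4, 174.7], 0.72)]
0.2 (0, 0, 0) [235.1 199.5]
0.2 (0, 42, 10) [265.3 191.5]
0.2 (0, -42, 10) [202.5 205.7]
0.2 (0, 98, 46) [310.4 176.4]
0.2 (0, 42, 0) [265.9 192.5]
0.26 (0, 0, 0) [235.1 199.5]
0.26 (0, 42, 10) [264.6 189.7]
0.26 (0, -42, 10) [203.  207.5]
0.26 (0, 98, 46) [308.3 171.8]
0.26 (0, 42, 0) [265.4 190.7]
```

View pics/w1.png

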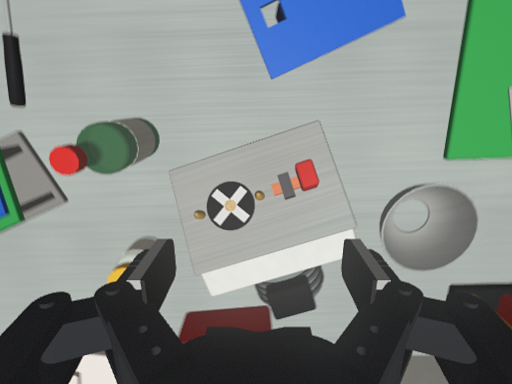

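The mill lies at a slant, with its pins at (198,215) and (259,196), the red knob at (307,174), and the face corners near (170,171), (320,121), (356,230). The bottle is at left, out of the way. I'll fit the mill's pose from these.

```bash
cat >> h.py <<'E'
from scipy.optimize import least_squares
def fitface(c,pts,lean,z,x0):
    f=lambda v:np.concatenate([w*(proj(c,face((v[0],v[1],z),v[2],lean,np.array(p)/1000)[0])-q) for p,q,w in pts])
    r=least_squares(f,x0,loss='soft_l1'); return r.x,f(r.x).reshape(-1,2)
E
python3 - <<'E'
from h import *
L=np.radians(26)
pins=[((0,-42,11),(198,215.3),1),((0,42,11),(259,196),1),((0,98,50),(306.8,174.3),1),((0,0,3),(230.5,205.5),1)]
cor=[((-75,-73,0),(170,171),.5),((-75,148,0),(319.5,121),.5),((75,148,0),(356,230),.5)]
for P in (pins,pins+cor):
    v,r=fitface('wrist',P,L,.105,(.58,.165,.25)); print(v.round(4),r.round(1).tolist())
K,R=face((v[0],v[1],.105),v[2],L,(0,.098,.046));print('knob',K,R)
o=get_obs();T=o['eef_rot'];print('d in tool',T.T@(K-o['ee_pos']),'turn',-(v[2]-np.arctan2(-T[0,1],T[1,1])), o['q'])
E
```

```text
[0.5926 0.161  0.303 ] [[1.1, -0.3], [0.5, -1.1], [-5.5, 1.2], [-0.0, 0.0]]
[0.593  0.1607 0.2812] [[0.8, -0.7], [0.5, -0.2], [-4.9, 3.1], [-0.2, 0.3], [-1.1, -0.4], [0.4, -0.5], [1.2, -0.6]]
knob [0.54639772 0.24929079 0.14634453] [[ 0.86349416 -0.27750125 -0.42115424]
 [ 0.24941647  0.96072528 -0.12164854]
 [ 0.43837115  0.          0.89879405]]
d in tool [-0.00964821  0.04978899  0.17494844] turn -0.31553478928877016 [-0.07124781  0.56992749 -0.62651342  1.59595252  0.36384781  1.09488114
  0.74519134]
```

Request:
{"name": "carry_out", "arguments": {"deltas": [[0,0,0,-0.105,0],[0,0,0,-0.105,0],[0,0,0,-0.105,0],[-0.0114,0.0233,0.03,0,0],[-0.0114,0.0233,0.03,0,0],[0,0,0.03,0,0],[0,0,0.03,0,0],[0,0,0.02,0,0]]}}

```text
t: 3.6
ee_pos: [0.5431, 0.2506, 0.1791]
eef_rot: [[-0.961, -0.278, -0.002], [-0.278, 0.961, -0.002], [0.002, -0.001, -1.0]]
contact_force: [-0.5, -0.1, 0.3]
finger_gap: 1.003
gripper_force: 0.0
```

```bash
python3 - <<'E'
from h import *
im=save('wrist','w2')
o=get_obs();T=o['eef_rot'];print(o['ee_pos'],T.round(3).tolist(),'yaw',np.arctan2(-T[0,1],T[1,1]),o['q'])
print('amber',blobs(hsvmask(im,(10,120,90),(28,255,255))))
print('red',blobs(hsvmask(im,(0,150,90),(8,255,255))))
for n in ['mill_face','mill_pin','knob_grip']:
    print(n,[(np.round(r['pixel'],1).tolist(),round(r['p'],2)) for r in place_of('wrist',n)])
v=(.593,.1607,.2812)
for p in [(0,42,11),(0,-42,11),(0,98,46),(0,98,58),(0,86,24)]:
    print(p,proj('wrist',face((v[0],v[1],.105),v[2],np.radians(26),np.array(p)/1000)[0]).round(1))
E
```

```text
[0.54177021 0.24943706 0.17651371] [[-0.96, -0.278, -0.006], [-0.278, 0.96, -0.004], [0.007, -0.003, -1.0]] yaw 0.2820380721224336 [-0.16876871  0.78120356 -0.61317002  1.68908045  0.56279796  0.86257573
  0.82804234]
amber [([133.9, 216.2], 11), ([243.7, 221.7], 122), ([213.6, 220.7], 56), ([183.7, 224.6], 97), ([79.8, 225.5], 165), ([141.1, 227.3], 14), ([136.6, 229.0], 20), ([213.7, 228.4], 19)]
red [([264.6, 219.1], 1337)]
mill_face [([134.7, 223.2], 0.85)]
mill_pin [([189.1, 222.6], 0.81), ([263.3, 218.9], 0.65)]
knob_grip [([264.3, 221.3], 0.86)]
(0, 42, 11) [184.8 221.9]
(0, -42, 11) [ 79.1 221.7]
(0, 98, 46) [254.7 219.8]
(0, 98, 58) [254.5 218.9]
(0, 86, 24) [239.1 221.2]
```

View pics/w2.png

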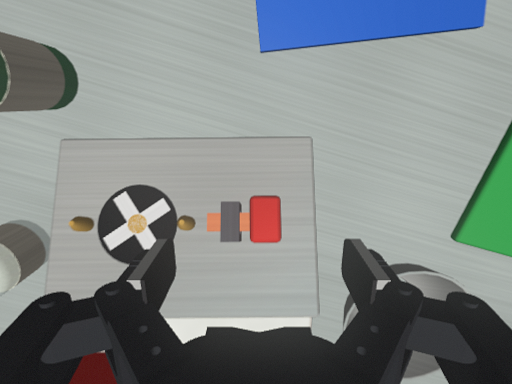

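The knob sits at (265,219), about 6 mm further out than home, between the open fingers. The mill's edges are square to the tool, so the yaw is good. Descend and grip.

Request:
{"name": "carry_out", "arguments": {"deltas": [[-0.002,0.004,0.0168,0,0],[0,0,0.0168,0,0],[0,0,0.0168,0,0],[0,0,0,0,1],[0,0,0,0,1],[0,0,0,0,1],[0,0,0,0,1],[0,0,0,0,1]], "newtons": 50}}

```text
t: 4.6
ee_pos: [0.5452, 0.2558, 0.132]
eef_rot: [[-0.96, -0.281, 0.002], [-0.281, 0.96, 0.001], [-0.002, 0.0, -1.0]]
contact_force: [0.6, -0.3, 2.0]
finger_gap: 0.224
gripper_force: 50.0
```

Request:
{"name": "carry_out", "arguments": {"deltas": [[0,0.005,0,0,1],[0,0.005,0,0,1],[0,0.005,0,0,1],[0,0.005,0,0,1],[0,0.005,0,0,1],[0,0.005,0,0,1],[0,0.003,0,0,1],[0,0,0,0,1]]}}

```text
t: 5.4
ee_pos: [0.5368, 0.2837, 0.1318]
eef_rot: [[-0.96, -0.279, 0.002], [-0.279, 0.96, -0.006], [-0.0, -0.006, -1.0]]
contact_force: [0.4, -8.2, 8.0]
finger_gap: 0.223
gripper_force: 51.3
```

Request:
{"name": "carry_out", "arguments": {"deltas": [[0,0.002,0,0,1],[0,0.001,0,0,1],[0,0,0,0,1],[0,-0.002,0,0,0],[0,0,0,0,0],[0,0,0,0,0],[0,0,-0.02,0,0],[0,0,-0.04,0,0]]}}

```text
t: 6.2
ee_pos: [0.5331, 0.2874, 0.1887]
eef_rot: [[-0.96, -0.282, -0.006], [-0.282, 0.96, -0.003], [0.007, -0.001, -1.0]]
contact_force: [1.0, 0.0, 1.0]
finger_gap: 0.999
gripper_force: 0.0
```

```bash
python3 - <<'E'
from h import *
im=save('wrist','w3')
o=get_obs();T=o['eef_rot'];print(o['ee_pos'],'yaw',np.arctan2(-T[0,1],T[1,1]),o['contact_force'])
print('amber',blobs(hsvmask(im,(10,120,90),(28,255,255))))
print('red',blobs(hsvmask(im,(0,150,90),(8,255,255))))
v=(.5953,.1613,.2812)
for p in [(0,42,11),(0,-42,11),(0,134,46),(0,134,54)]:
    print(p,proj('wrist',face((v[0],v[1],.105),v[2],np.radians(26),np.array(p)/1000)[0]).round(1))
E
```

```text
[0.53659267 0.2911794  0.19712567] yaw 0.2850979858957036 [0.37835329 1.19465139 4.67509973]
amber [([226.7, 215.8], 94), ([38.2, 220.6], 171), ([138.7, 220.2], 102)]
red [([251.0, 213.9], 1225)]
(0, 42, 11) [140.8 212.1]
(0, -42, 11) [ 40.8 211.9]
(0, 134, 46) [248.7 209.1]
(0, 134, 54) [248.4 208.2]
```

Request:
{"name": "carry_out", "arguments": {"deltas": [[0,0,-0.045,0,0],[0,0,-0.045,0,0],[0.012,-0.0455,0,0,0],[0.012,-0.0455,0,0,0],[0.012,-0.0455,0,0,0],[0.012,-0.0455,0,0,0],[0.012,-0.0455,0,0,0],[0.012,-0.0455,0,0,0]]}}

```text
t: 7.05
ee_pos: [0.5425, 0.0049, 0.281]
eef_rot: [[-0.96, -0.282, 0.001], [-0.282, 0.96, 0.001], [-0.001, 0.0, -1.0]]
contact_force: [0.3, 0.4, 0.2]
finger_gap: 1.0
gripper_force: 0.0
```

Request:
{"name": "carry_out", "arguments": {"deltas": [[0.0125,-0.0475,0,0,0],[0.0125,-0.0475,0,0,0],[0.0125,-0.0475,0,0,0],[0.0125,-0.0475,0,0,0],[0,0,0,-0.11,0],[0,0,0,-0.11,0],[0,0,0,-0.1,0],[0,0,0,0,0]]}}

```text
t: 7.85
ee_pos: [0.5481, -0.1899, 0.2807]
eef_rot: [[-0.822, -0.569, 0.001], [-0.569, 0.822, 0.001], [-0.001, 0.001, -1.0]]
contact_force: [0.4, -0.5, 0.5]
finger_gap: 1.001
gripper_force: 0.0
```

```bash
python3 - <<'E'
from h import *
im=save('wrist','w4')
o=get_obs();T=o['eef_rot'];print(o['ee_pos'],'yaw',np.arctan2(-T[0,1],T[1,1]),o['q'])
print('amber',blobs(hsvmask(im,(10,120,90),(28,255,255))))
m=hsvmask(im,(100,100,40),(130,255,255)); print('blue',blobs(m,200))
for n in ['cover','stand_face']:
    print(n,[(np.round(r['pixel'],1).tolist(),round(r['p'],2)) for r in place_of('wrist',n)])
E
```

```text
[ 0.54805848 -0.18989435  0.28077484] yaw 0.6028537140323215 [ 0.7064871   0.66928586 -0.80683013  1.62508319  0.53179475  1.0795882
  1.92363955]
amber [([185.3, 164.5], 27), ([256.4, 179.2], 19), ([302.8, 323.1], 460)]
blue [([221.5, 169.5], 7622)]
cover [([222.6, 171.3], 0.72), ([362.4, 57.4], 0.4)]
stand_face []
```

View pics/w4.png

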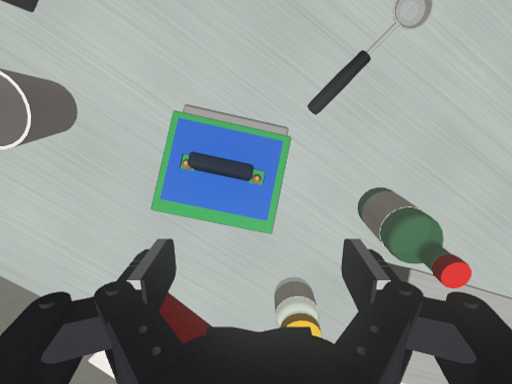

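The cover sits on the tray with its pins at (185,165) and (256,179). Its rib is turned about 12° from the tool, so I'll fit the stand's pose.

```bash
cat > st.py <<'E'
from h import *
def run(im,x0,amb):
    m=hsvmask(im,(100,100,40),(130,255,255))
    n,l,s,c=cv2.connectedComponentsWithStats(m)
    i=np.argmin(np.hypot(*(c[1:]-np.mean(amb,0)).T)+1e4*(s[1:,4]<500))+1
    h=cv2.convexHull(np.argwhere(l==i)[:,::-1].astype(np.int32))
    q=h[:,0,:]
    for e in np.linspace(2,25,60):
        a=cv2.approxPolyDP(h,e,True)[:,0,:]
        if len(a)==4: break
    P=[((0,-42,15),amb[0],1),((0,42,15),amb[1],1)]
    for cx in (-50,50):
        for cy in (-65,65):
            p=(cx,cy,6); u=proj('wrist',face((x0[0],x0[1],.082),x0[2],np.radians(20),np.array(p)/1000)[0])
            k=a[np.argmin(np.hypot(*(a-u).T))]; P.append((p,k,.7))
    v,r=fitface('wrist',P,np.radians(20),.082,x0); print(a.tolist(),v.round(4),r.round(1).tolist()); return v
E
python3 - <<'E'
from st import *
im=cv2.imread('pics/w4.png')[:,:,::-1].copy()
x0=(.57,-.22,.4)
for _ in range(2): x0=run(im,x0,[(185.3,164.5),(256.4,179.2)])
o=get_obs();T=o['eef_rot']
for h in (.0,.042): print(face((x0[0],x0[1],.082),x0[2],np.radians(20),(0,0,h))[0])
G=face((x0[0],x0[1],.082),x0[2],np.radians(20),(0,0,.042))[0]
c,s=np.cos(x0[2]),np.sin(x0[2]); d=G-o['ee_pos']
print('after turn: tool x',-(c*d[0]+s*d[1]),'y',-s*d[0]+c*d[1],'z',-d[2],'turn',-(x0[2]-np.arctan2(-T[0,1],T[1,1])))
E
```

```text
[[282, 141], [266, 219], [160, 198], [178, 118]] [ 0.5791 -0.223   0.3881] [[0.6, -2.3], [-0.0, -2.1], [-0.6, 0.5], [0.2, 0.6], [-0.8, 1.6], [0.1, 2.1]]
[[282, 141], [266, 219], [160, 198], [178, 118]] [ 0.5791 -0.223   0.3881] [[0.6, -2.3], [-0.0, -2.1], [-0.6, 0.5], [0.2, 0.6], [-0.8, 1.6], [0.1, 2.1]]
[ 0.57907087 -0.22296112  0.082     ]
[ 0.56577413 -0.2283967   0.12146709]
after turn: tool x -0.0019342412147258497 y -0.04224044499051659 z 0.15943226460547694 turn 0.21474840860701205
```

Request:
{"name": "carry_out", "arguments": {"deltas": [[0,0,0,0.1075,0],[0,0,0,0.1075,0],[-0.002,-0.042,0,0,0],[0,0,0.045,0,0],[0,0,0.045,0,0],[0,0,0.03,0,0],[0,0,0,0,0],[0,0,0,0,0]]}}

```text
t: 8.8
ee_pos: [0.5662, -0.2282, 0.1616]
eef_rot: [[-0.925, -0.379, 0.001], [-0.379, 0.925, 0.0], [-0.001, -0.0, -1.0]]
contact_force: [-0.5, -0.1, 0.8]
finger_gap: 0.998
gripper_force: 0.0
```

```bash
python3 - <<'E'
from st import *
im=save('wrist','w5')
o=get_obs();T=o['eef_rot'];print(o['ee_pos'],'yaw',np.arctan2(-T[0,1],T[1,1]),o['dq'].round(3))
b=blobs(hsvmask(im,(10,120,90),(28,255,255)));print('amber',b)
print(proj('wrist',face((.5791,-.223,.082),.3881,np.radians(20),(0,.042,.015))[0]),proj('wrist',face((.5791,-.223,.082),.3881,np.radians(20),(0,-.042,.015))[0]))
m=hsvmask(im,(100,100,40),(130,255,255)); print('blue',blobs(m,200))
E
```

```text
[ 0.56712769 -0.22822573  0.16269658] yaw 0.3889743479078215 [ 0.005 -0.02  -0.009 -0.01   0.002 -0.002  0.002]
amber [([204.7, 216.3], 33), ([313.9, 216.4], 34), ([410.4, 382.0], 60)]
[312.82561965 211.3820095 ] [205.76649556 211.25511254]
blue [([259.4, 211.1], 17152)]
```

View pics/w5.png

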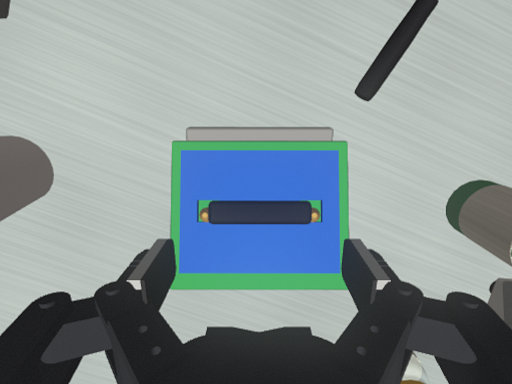

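Cover centred: pins at (205,216) and (314,216), rib square between the fingers. Descend and grip the rib by its ends.

Request:
{"name": "carry_out", "arguments": {"deltas": [[-0.0015,0,0.02,0,0],[0,0,0.02,0,0],[0,0,0.018,0,0],[0,0,0,0,0],[0,0,0,0,1],[0,0,0,0,1],[0,0,0,0,1],[0,0,0,0,1]], "newtons": 80}}

```text
t: 9.65
ee_pos: [0.5685, -0.2276, 0.1059]
eef_rot: [[-0.925, -0.379, 0.004], [-0.379, 0.925, -0.001], [-0.003, -0.002, -1.0]]
contact_force: [-1.7, 1.4, 5.7]
finger_gap: 0.794
gripper_force: 90.3
```

```bash
python3 - <<'E'
from h import *
im=save('wrist','w6'); cv2.imwrite('pics/w6c.png',im[150:384,:,::-1])
o=get_obs();T=o['eef_rot'];print(o['ee_pos'],T.round(3).tolist(),'yaw',np.arctan2(-T[0,1],T[1,1]),o['contact_force'])
E
```

```text
[ 0.56846354 -0.2276087   0.10588236] [[-0.925, -0.379, 0.004], [-0.379, 0.925, -0.001], [-0.003, -0.002, -1.0]] yaw 0.38909928726347304 [-1.79846572  2.43056146  5.7580095 ]
```

View pics/w6c.png

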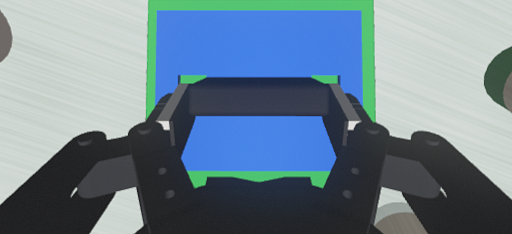

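Request:
{"name": "carry_out", "arguments": {"deltas": [[0.0024,0,-0.0066,0,1],[0.0024,0,-0.0066,0,1],[0.0024,0,-0.0066,0,1],[0.0024,0,-0.0066,0,1],[0.0024,0,-0.0066,0,1],[0.0024,0,-0.0066,0,1],[0,0,-0.02,0,1],[0,0,0,0,1]]}}

```text
t: 10.5
ee_pos: [0.5553, -0.2337, 0.1649]
eef_rot: [[-0.925, -0.379, 0.005], [-0.379, 0.925, -0.001], [-0.004, -0.003, -1.0]]
contact_force: [0.2, -0.3, -1.9]
finger_gap: 0.792
gripper_force: 90.8
```

```bash
python3 - <<'E'
from h import *
im=save('wrist','w7'); a=save('side','d7'); s=save('scene','s7')
o=get_obs();print(o['ee_pos'],o['contact_force'],o['finger_gap'])
f=lambda i,x,y,w=160,h=120:cv2.resize(i[y:y+h,x:x+w],(400,300),interpolation=cv2.INTER_CUBIC)
cv2.imwrite('pics/c7.png',np.vstack([np.hstack([cv2.resize(im[84:],(400,300)),f(a,220,190)]),np.hstack([f(s,110,170),f(s,230,120)])])[:,:,::-1])
E
```

```text
[ 0.55321592 -0.23353992  0.16200932] [ 0.12341053  0.0237013  -3.44304424] 0.7905582506498013
```

View pics/c7.png

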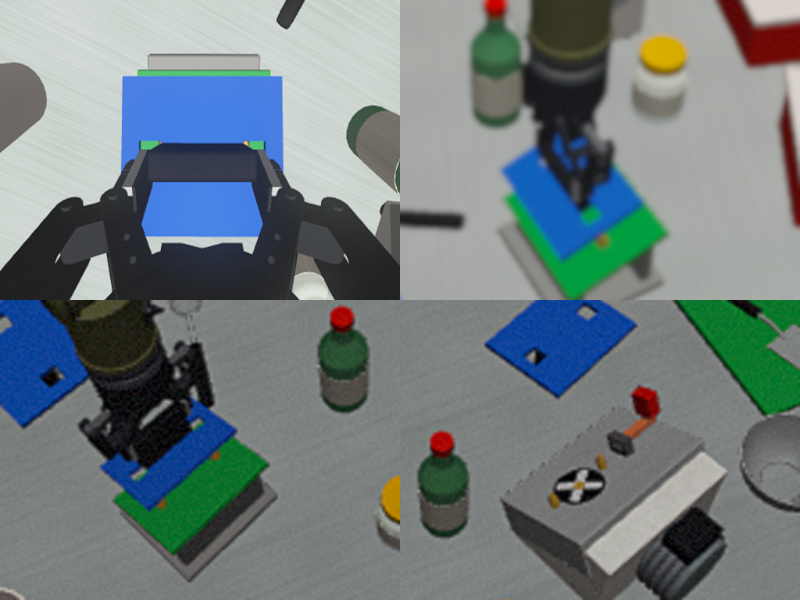

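The cover hangs level in y and has kept its slope, and the mill's knob stands out. I'll work out the seat target from the earlier wrist views, using the same camera so its bias cancels.

```bash
cat > plan.py <<'E'
from h import *
import h
o=get_obs();E=np.array(get_calibration('wrist')['extrinsics']);K=get_calibration('wrist')['K']
def TM(p,R): M=np.eye(4);M[:3,:3]=R;M[:3,3]=p;return M
C=E@TM(o['ee_pos'],o['eef_rot'])
def rot(R): u,_,w=np.linalg.svd(np.array(R));return u@w
def view(p,R):
    Ev=C@np.linalg.inv(TM(p,rot(R)))
    h.get_calibration=lambda c:{'K':K,'extrinsics':Ev}
def fit(pts,lean,z,x0):
    v,r=h.fitface('wrist',pts,lean,z,x0); print(v.round(4),r.round(1).tolist()); return v
R20,R26=np.radians([20,26])
view((.5662,-.2282,.1616),[[-.925,-.379,.001],[-.379,.925,0],[-.001,0,-1]])
S=fit([((0,-42,13),(204.7,216.3),1),((0,42,13),(313.9,216.4),1)],R20,.082,(.579,-.223,.388))
view((.5431,.2506,.1791),[[-.961,-.278,-.002],[-.278,.961,-.002],[.002,-.001,-1]])
M=fit([((0,-42,11),(79.8,225.5),1),((0,42,11),(183.7,224.6),1)],R26,.105,(.593,.161,.281))
view((.535,.1998,.3214),[[-1,.025,0],[.025,1,0],[0,0,-1]])
M1=fit([((0,-42,11),(198,215.3),1),((0,42,11),(259,196),1)],R26,.105,(.593,.161,.281))
g=np.array((.5685,-.2276,.1059))
Ps=face((S[0],S[1],.082),S[2],R20,(0,0,.04))[0]; d=face((0,0,0),S[2],0.,(0,0,0))[1].T@(g-Ps); print('d local',d)
for m in (M,M1):
    Pm=face((m[0],m[1],.105),m[2],R26,(0,0,.04))[0]; print('seat TCP',Pm+face((0,0,0),m[2],0.,(0,0,0))[1]@d, 'yaw',m[2]-(S[2]-.3891))
print(o['ee_pos'])
E
python3 plan.py
```

```text
[ 0.5816 -0.2214  0.3877] [[1.6, -0.0], [-1.6, -0.1]]
[0.5932 0.1609 0.2935] [[-1.2, 0.2], [1.2, -0.1]]
[0.5937 0.1603 0.2963] [[0.2, -0.1], [-0.2, 0.1]]
d local [-0.00078011 -0.00075523 -0.0136877 ]
seat TCP [0.57583724 0.15483364 0.12726406] yaw 0.29490079551881915
seat TCP [0.57644663 0.15422491 0.12726406] yaw 0.29764634138751195
[ 0.55321592 -0.23353992  0.16200932]
```

Request:
{"name": "carry_out", "arguments": {"deltas": [[0,0,-0.04,0,1],[0,0,-0.045,0,1],[0,0,-0.035,0,1],[0,0,0,0.1,1],[-0.0113,0.0365,0,0,1],[-0.0113,0.0365,0,0,1],[-0.0113,0.0365,0,0,1],[-0.0113,0.0365,0,0,1]]}}

```text
t: 11.45
ee_pos: [0.5546, -0.0794, 0.2814]
eef_rot: [[-0.959, -0.285, -0.002], [-0.285, 0.959, -0.0], [0.002, 0.001, -1.0]]
contact_force: [-0.3, -0.1, -2.6]
finger_gap: 0.793
gripper_force: 92.1
```

Request:
{"name": "carry_out", "arguments": {"deltas": [[-0.0113,0.0365,0,0,1],[-0.0113,0.0365,0,0,1],[-0.0113,0.0365,0,0,1],[-0.0113,0.0365,0,0,1],[-0.0113,0.0365,0,0,1],[-0.0113,0.0365,0,0,1],[0,0,0,0,1],[0,0,0,0,1]]}}

```text
t: 12.25
ee_pos: [0.557, 0.1497, 0.2815]
eef_rot: [[-0.958, -0.288, -0.002], [-0.288, 0.958, -0.001], [0.002, -0.0, -1.0]]
contact_force: [-0.3, -1.4, -3.1]
finger_gap: 0.787
gripper_force: 92.1
```

```bash
python3 - <<'E'
from h import *
im=save('wrist','w8'); a=save('side','d8')
o=get_obs();T=o['eef_rot'];print(o['ee_pos'],np.arctan2(-T[0,1],T[1,1]),o['contact_force'],o['finger_gap'],o['q'].round(2))
print('blue',blobs(hsvmask(im,(100,100,40),(130,255,255)),200))
for n in ('w7','w8'):
    m=hsvmask(cv2.imread(f'pics/{n}.png')[:,:,::-1].copy(),(100,100,40),(130,255,255)); print(n,[int(np.argmax(m[120:,c]>0))+120 for c in (170,200,260,320,350)], int(np.argmax(m[200]>0)))
v=np.array([.576,.1546,.127])-o['ee_pos'];print('to seat, tool axes',T.T@v)
E
```

```text
[0.55766487 0.14703537 0.28155141] 0.28805453633495026 [ 0.25658845 -0.3543905  -2.74021659] 0.7905813254320382 [ 0.06  0.64 -0.7   1.63  0.46  1.04  1.08]
blue [([423.1, 37.6], 11141), ([258.3, 198.6], 15883), ([261.1, 296.3], 8962)]
w7 [160, 160, 160, 160, 160] 156
w8 [160, 160, 160, 160, 160] 156
to seat, tool axes [-0.02003914  0.00227627  0.15450822]
```

Request:
{"name": "carry_out", "arguments": {"deltas": [[0,0,0.038,0,1],[0,0,0.038,0,1],[0,0,0.038,0,1],[-0.0035,0,0.0072,0,1],[-0.0035,0,0.0072,0,1],[0,0,0,0,1],[0,0,0,0,1],[0,0,0,0,1]], "newtons": 60}}

```text
t: 13.15
ee_pos: [0.5655, 0.151, 0.1556]
eef_rot: [[-0.959, -0.285, 0.003], [-0.285, 0.959, 0.001], [-0.003, 0.0, -1.0]]
contact_force: [0.2, 0.5, -3.2]
finger_gap: 0.791
gripper_force: 92.0
```

```bash
python3 - <<'E'
from h import *
im=save('wrist','w9'); a=save('scene','s9');b=save('side','d9')
o=get_obs();T=o['eef_rot'];print(o['ee_pos'],np.arctan2(-T[0,1],T[1,1]),o['contact_force'],o['finger_gap'])
f=lambda i,x,y,w=120,h=90:cv2.resize(i[y:y+h,x:x+w],(400,300),interpolation=cv2.INTER_CUBIC)
cv2.imwrite('pics/c9.png',np.vstack([np.hstack([cv2.resize(im[84:],(400,300)),f(im,130,180)]),np.hstack([f(a,240,130),f(b,220,125)])])[:,:,::-1])
v=np.array([.576,.1546,.127])-o['ee_pos'];print('to seat, tool axes',T.T@v)
print('amber',blobs(hsvmask(im,(10,120,90),(28,255,255))))
E
```

```text
[0.56494202 0.15075364 0.15497333] 0.28919704680962055 [-0.24364698 -0.55778847 -2.60288998] 0.7898837351459366
to seat, tool axes [-0.01165511  0.00053497  0.02799022]
amber [([417.5, 244.0], 1010), ([29.7, 303.1], 2443)]
```

View pics/c9.png

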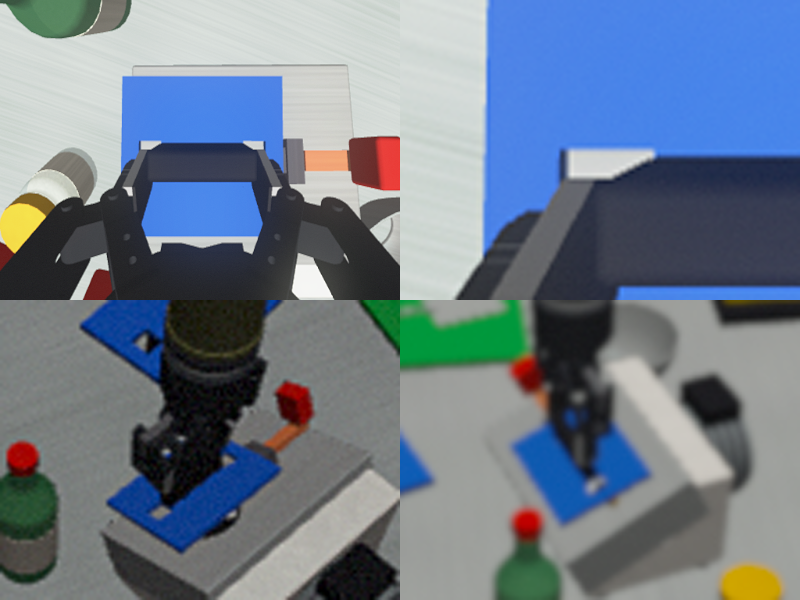

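Cover hangs over the seat, parallel in yaw, with the knob clear. Going on along the face's normal.

Request:
{"name": "carry_out", "arguments": {"deltas": [[-0.003,0.0005,0.005,0,1],[-0.002,0,0.005,0,1],[-0.002,0,0.005,0,1],[-0.002,0,0.004,0,1],[0,0,0,0,1],[0,0,0,0,1],[0,0,0,0,1],[0,0,0,0,1]], "newtons": 50}}

```text
t: 14.1
ee_pos: [0.5757, 0.155, 0.1353]
eef_rot: [[-0.958, -0.286, 0.005], [-0.286, 0.958, 0.003], [-0.006, 0.002, -1.0]]
contact_force: [5.6, 1.7, -3.3]
finger_gap: 0.792
gripper_force: 92.1
```

Request:
{"name": "carry_out", "arguments": {"deltas": [[-0.003,0,0,0,1],[0,0,0.002,0,1],[0,0,0.002,0,1],[0,0,0.002,0,1],[0,0,0,0,1],[0,0,0,0,1],[0,0,0,0,1],[0,0,0,0,1]]}}

```text
t: 14.9
ee_pos: [0.5766, 0.1549, 0.1302]
eef_rot: [[-0.958, -0.286, 0.002], [-0.286, 0.958, 0.001], [-0.002, -0.0, -1.0]]
contact_force: [-0.2, -0.8, 7.0]
finger_gap: 0.791
gripper_force: 93.4
```

Request:
{"name": "carry_out", "arguments": {"deltas": [[0,0,0.001,0,1],[0,0,0.001,0,1],[0,0,0.001,0,1],[0,0,0.001,0,1],[0,0,0,0,1],[0,0,0,0,1],[0,0,0,0,1],[0,0,0,0,1]]}}

```text
t: 15.7
ee_pos: [0.5757, 0.1546, 0.1273]
eef_rot: [[-0.959, -0.284, 0.001], [-0.284, 0.959, -0.001], [-0.001, -0.001, -1.0]]
contact_force: [-4.5, -2.6, 17.6]
finger_gap: 0.794
gripper_force: 95.3
```

```bash
python3 - <<'E'
from h import *
im=save('wrist','w10')
o=get_obs();print(o['ee_pos'],o['contact_force'],o['ft_torque'])
for n in ('w7','w10'):
    m=hsvmask(cv2.imread(f'pics/{n}.png')[:,:,::-1].copy(),(100,100,40),(130,255,255)); print(n,[int(np.argmax(m[120:,c]>0))+120 for c in (170,200,260,320,350)], int(np.argmax(m[200]>0)))
E
```

```text
[0.57570545 0.15450576 0.12734027] [-4.37724463 -2.81053789 18.24327082] [-0.27881952  0.13589041 -0.16562016]
w7 [160, 160, 160, 160, 160] 156
w10 [168, 168, 168, 167, 167] 158
```

Request:
{"name": "carry_out", "arguments": {"deltas": [[0,0,-0.001,0,1],[0,0,0,0,0],[0,0,0,0,0],[0,0,0,0,0],[0,0,-0.01,0,0],[0,0,-0.02,0,0],[0,0,-0.03,0,0],[0,0,-0.03,0,0]]}}

```text
t: 16.55
ee_pos: [0.5754, 0.1545, 0.2172]
eef_rot: [[-0.958, -0.285, -0.001], [-0.285, 0.958, -0.0], [0.001, 0.0, -1.0]]
contact_force: [0.8, -0.2, 0.2]
finger_gap: 1.0
gripper_force: 0.0
```

Request:
{"name": "carry_out", "arguments": {"deltas": [[0.005,0.02,-0.01,0,0],[0,0.02,0,0,0],[0,0.02,0,0,0],[0,0,0,0,0],[0,0,0,0,0],[0,0,0,0,0],[0,0,0,0,0],[0,0,0,0,0]]}}

```text
t: 17.35
ee_pos: [0.5543, 0.2097, 0.2259]
eef_rot: [[-0.959, -0.284, -0.0], [-0.284, 0.959, -0.001], [0.0, -0.0, -1.0]]
contact_force: [0.3, -0.1, 1.1]
finger_gap: 0.998
gripper_force: 0.0
```

```bash
python3 - <<'E'
from h import *
o=get_obs();T=o['eef_rot'];print(o['ee_pos'],'yaw',np.arctan2(-T[0,1],T[1,1]),o['contact_force'])
im=save('wrist','w11'); cv2.imwrite('pics/w11b.png',cv2.resize(im,(768,576))[:,:,::-1])
b=blobs(hsvmask(im,(10,120,90),(28,255,255)));print('amber',b)
print('red',blobs(hsvmask(im,(0,150,90),(8,255,255))))
m=hsvmask(im,(100,100,40),(130,255,255)); n,l,s,c=cv2.connectedComponentsWithStats(m)
print('blue',blobs(m,200))
M=(.5935,.1606,.295)
for p in [(-50,-65,6),(-50,65,6),(50,-65,6),(50,65,6),(0,-42,15),(0,42,15),(0,0,48),(0,134,50)]:
    print(p,proj('wrist',face((M[0],M[1],.105),M[2],np.radians(26),np.array(p)/1000)[0]).round(1))
E
```

```text
[0.55431839 0.20966017 0.22589945] yaw 0.2878233339682544 [ 0.29456775 -0.1288155   1.12448923]
amber [([314.3, 202.3], 364), ([240.8, 205.0], 43), ([151.7, 207.6], 25), ([30.8, 261.1], 2482), ([434.1, 382.0], 21)]
red [([354.2, 197.5], 880), ([9.8, 308.8], 625), ([172.3, 326.7], 14), ([182.6, 338.2], 40), ([97.4, 355.8], 105)]
blue [([391.7, 25.1], 9792), ([198.6, 202.0], 11476)]
(-50, -65, 6) [133.8 155.5]
(-50, 65, 6) [265.1 154.6]
(50, -65, 6) [127.1 259.2]
(50, 65, 6) [266.1 258.3]
(0, -42, 15) [150.9 204.8]
(0, 42, 15) [241.1 204.2]
(0, 0, 48) [187.1 200.3]
(0, 134, 50) [352.1 198.9]
```

View pics/w11b.png

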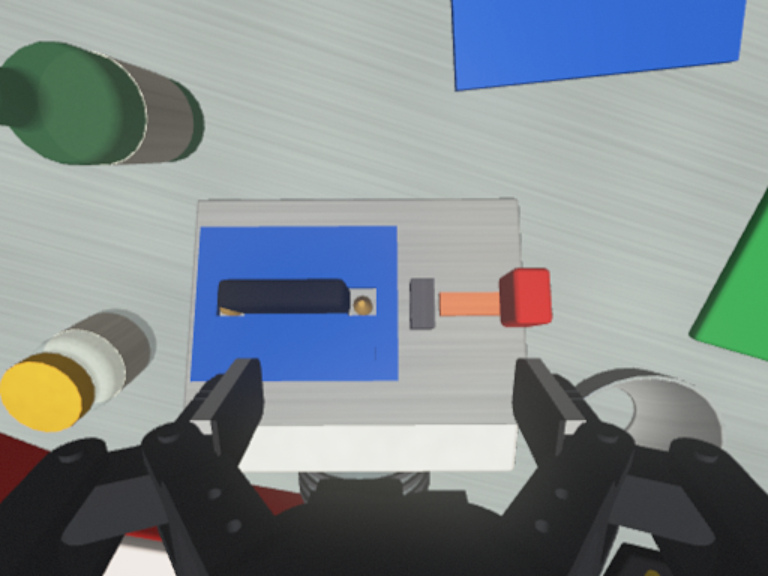

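The cover lies flat on the face. The right pin stands in its hole at (242,203) in wrist pixels, the outline matches the predicted seat to within about 4 mm, and the knob is still out at (354,198). Now grip the knob and push it home.

Request:
{"name": "carry_out", "arguments": {"deltas": [[-0.002,0.039,0,0,0],[-0.002,0.039,0,0,0],[0,0,0.03,0,0],[0,0,0.03,0,0],[0,0,0.02,0,0],[0,0,0.015,0,0],[0,0,0,0,0],[0,0,0,0,0]]}}

```text
t: 18.2
ee_pos: [0.536, 0.2868, 0.1316]
eef_rot: [[-0.959, -0.285, 0.001], [-0.285, 0.959, 0.001], [-0.001, 0.001, -1.0]]
contact_force: [0.9, -0.7, 0.4]
finger_gap: 0.998
gripper_force: 0.0
```

Request:
{"name": "carry_out", "arguments": {"deltas": [[0,0,0,0,1],[0,0,0,0,1],[0,0,0,0,1],[0,0,0,0,1],[0,0,0,0,1],[0,-0.006,0,0,1],[0,-0.006,0,0,1],[0,0,0,0,1]], "newtons": 50}}

```text
t: 19.0
ee_pos: [0.5393, 0.2751, 0.1318]
eef_rot: [[-0.958, -0.285, 0.001], [-0.285, 0.958, 0.001], [-0.001, 0.001, -1.0]]
contact_force: [-1.4, 1.5, 5.0]
finger_gap: 0.228
gripper_force: 49.7
```

Request:
{"name": "carry_out", "arguments": {"deltas": [[0,-0.005,0,0,1],[0,-0.005,0,0,1],[0,-0.005,0,0,1],[0,-0.005,0,0,1],[0,-0.005,0,0,1],[0,-0.003,0,0,1],[0,0,0,0,1],[0,0,0,0,1]]}}

```text
t: 19.8
ee_pos: [0.5472, 0.249, 0.1318]
eef_rot: [[-0.958, -0.286, 0.001], [-0.286, 0.958, 0.002], [-0.001, 0.002, -1.0]]
contact_force: [-1.4, 3.9, 6.3]
finger_gap: 0.225
gripper_force: 49.8
```

Request:
{"name": "carry_out", "arguments": {"deltas": [[0,-0.002,0,0,1],[0,-0.002,0,0,1],[0,0,0,0,1],[0,0,0,0,1],[0,0,0,0,1],[0,0,0,0,1],[0,0,0,0,1],[0,0,0,0,1]]}}

```text
t: 20.6
ee_pos: [0.5472, 0.2491, 0.1319]
eef_rot: [[-0.958, -0.288, -0.0], [-0.288, 0.958, 0.008], [-0.002, 0.007, -1.0]]
contact_force: [-3.3, 10.6, 2.6]
finger_gap: 0.226
gripper_force: 49.5
```

Against the stop: the tool didn't move and the force rose to 10.6 N. Release and rise.

Request:
{"name": "carry_out", "arguments": {"deltas": [[0,0.003,0,0,1],[0,0,0,0,0],[0,0,0,0,0],[0,0,0,0,0],[0,0,-0.02,0,0],[0,0,-0.04,0,0],[0,0,-0.04,0,0],[0,0,0,0,0]]}}

```text
t: 21.4
ee_pos: [0.5501, 0.2489, 0.2363]
eef_rot: [[-0.959, -0.284, 0.009], [-0.284, 0.959, 0.005], [-0.01, 0.002, -1.0]]
contact_force: [-0.4, 0.4, 0.2]
finger_gap: 1.002
gripper_force: 0.0
```

Request:
{"name": "carry_out", "arguments": {"deltas": [[0,0,0,0,0],[0,0,0,0,0],[0,0,0,0,0],[0,0,0,0,0],[0,0,0,0,0],[0,0,0,0,0],[0,0,0,0,0],[0,0,0,0,0]]}}

```text
t: 22.2
ee_pos: [0.5473, 0.2472, 0.2311]
eef_rot: [[-0.958, -0.285, 0.0], [-0.285, 0.958, -0.0], [-0.0, -0.0, -1.0]]
contact_force: [0.4, -0.4, 0.2]
finger_gap: 0.999
gripper_force: 0.0
```

```bash
python3 - <<'E'
from h import *
o=get_obs();print(o['ee_pos'],o['contact_force'])
im=save('wrist','w12')
print('amber',blobs(hsvmask(im,(10,120,90),(28,255,255))),'red',blobs(hsvmask(im,(0,150,90),(8,255,255)),100),'blue',blobs(hsvmask(im,(100,100,40),(130,255,255)),200))
m=hsvmask(im,(100,100,40),(130,255,255)); n,l,s,c=cv2.connectedComponentsWithStats(m)
for i in range(1,n):
    if s[i,4]>3000: print(s[i],cv2.approxPolyDP(cv2.convexHull(np.argwhere(l==i)[:,::-1].astype(np.int32)),4,True)[:,0].tolist())
M=(.5935,.1606,.295)
for p in [(-50,-65,6),(-50,65,6),(50,-65,6),(50,65,6),(0,-42,15),(0,42,15),(0,98,50),(0,104,50)]:
    print(p,proj('wrist',face((M[0],M[1],.105),M[2],np.radians(26),np.array(p)/1000)[0]).round(1))
E
```

```text
[0.54731103 0.24722554 0.23109968] [ 0.38025669 -0.38433689  0.19284022]
amber [([200.8, 199.2], 53), ([214.0, 198.0], 9), ([114.1, 201.9], 27), ([12.5, 255.5], 1226), ([408.8, 380.2], 80)] red [([260.8, 191.4], 830)] blue [([350.4, 23.4], 8967), ([159.0, 196.9], 10847)]
[ 261    0  192   57 8967] [[452, 0], [447, 37], [265, 55], [261, 0]]
[   88   146   139   102 10847] [[226, 146], [225, 246], [88, 246], [98, 146]]
(-50, -65, 6) [ 97.7 150.5]
(-50, 65, 6) [227.2 149.7]
(50, -65, 6) [ 89.  252.4]
(50, 65, 6) [226.  251.7]
(0, -42, 15) [112.3 198.7]
(0, 42, 15) [201.2 198.2]
(0, 98, 50) [260.8 192.6]
(0, 104, 50) [268.1 192.6]
```

```bash
python3 -c "
from rig import *
print(hand_in())"
```

```text
the job is handed in; nothing more can be done
None
```

The cover is on the mill's two pins, the red knob is pushed home against its stop, and the job was handed in at about 22 s. My last wrist view put the knob at home and the cover flat but about 4–5 mm down-slope of the seat's middle (limit 7 mm); the hand-in gave back no verdict.

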